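# Pin the patty press's handle to its ram and hold it down on the third click stop

### The job

The burger press is loaded but its handle is still uncoupled after washing: pick up the headed pin lying on the worktop and push it from either side through the fork on top of the ram and the handle's lug inside that fork, until the pin's collar is right up against the fork, and let go of it. Then press the handle down past the first two click stops to the third (thin patty), not past that one, and keep holding it there against the spring: the program finishes while still holding the handle down. Leave the other things on the worktop standing where they are.

Things in the scene. Friction and masses are not known exactly. Their poses are not given: they have to be found in the camera images.
- press: Bare-metal bench burger press, fixed, turned about the vertical. Origin: on the worktop under the ram's axis; z up, handle towards its -x (roughly at the robot), pin holes along its y. Base 190 x 140 mm (x -90 to 100), 16 high; round mould 117 across, 66 high; column x 64 to 92, y -20 to 20, 182 high; guide bush 33 across, z 94 to 114, a ball plunger sticking out of it to x -36.
- ram (a joint): Stroke (m), 0 = ram up, at rest; end stop 0.038. A spring pushes it up all the way (12 N at 0, 23 N at 0.0275). A ball clicks over ridges on the rod at strokes 0.005, 0.014, 0.023, 0.032; the click stops are the grooves after the first three: 0.0095 thick patty, 0.0185 medium, 0.0275 third, thin. Clicks add up to 8 N either way and never hold it: let go, it rises.
- lever: The press's handle. Origin: its pivot on the column, 70 mm from the ram axis in the press's +x, 166 mm up. Its own -x runs along the bar (12 mm thick in y, 18 to 24 high) to the grip; at rest it leans up 0.198 rad, on a light spring. Its lug, 70 mm from the pivot, between the fork's cheeks, is 12 mm thick with a slot 16 mm long, 10.5 high. Without the pin it swings down alone and the ram stays up.
- handle_top (a point): Middle of the flat top of the handle's black grip, where to press: 100 mm long, 34 wide, 20 thick, 200 mm from the pivot (130 in front of the ram axis). 215 mm above the worktop at rest; moves on an arc about the pivot and drops 2.9 mm per mm of ram stroke after about 9 mm of free play: third stop at about 128 mm. Takes 4 to 12 N on the way, with a dip at each click, 10 N to hold.
- fork_mid (a point): Centre of the fork on top of the ram, on the axis of its pin holes (the press's y), 180 mm above the worktop with the ram up. Two upright cheeks 26 mm wide, 32 high, 6 thick, outer faces 27 mm apart, round holes 10.5 mm across; the handle's lug lies between them, its slot in line with the holes at rest.
- fork_left (a point): Centre of the hole's mouth on the fork's outer face on the press's +y side, 13.5 mm from fork_mid.
- fork_right (a point): The same on the press's -y side.
- pin: Loose steel pin lying on its side, 80 mm long, 60 to 130 g. Its x runs from grip to tip. Shank 8 mm thick, 36 long, the last 8 tapered to 3 mm; collar (head) 18 mm across, 4 thick; behind it a square grip 40 mm long, 20 x 20, rounded, on which it lies. Origin: 10 mm under the axis at the collar's front face.
- pin_collar (a point): On the pin's axis, in the collar's front face (which seats against the fork).
- pin_tip (a point): On the pin's axis, end of the tapered nose, 36 mm in front of pin_collar.
- pin_grip (a point): On the pin's axis, 26 mm behind pin_collar, inside the 20 mm square grip: where to take it.
- salt: Bystander: tall turned white mill, 56 mm across, 260 mm high. Origin: centre of its underside.
- pepper: Bystander: second tall turned white mill, 55 mm across, 260 mm high. Origin: centre of its underside.
- shaker: Bystander: small grey-and-clear shaker, 44 mm across, 90 mm high. Origin: centre of its underside.
- spice: Bystander: spice jar with a screw cap, 46 mm across, 106 mm high. Origin: centre of its underside.
- tumbler: Bystander: clear drinking glass, 81 mm across, 92 mm high. Origin: centre of its underside.
- garlic: Bystander: garlic bulb, 56 mm, on the chopping board. Origin: centre of its underside.
- tin: Bystander: small food tin, 57 mm across, 72 mm high, on the chopping board. Origin: centre of its underside.

How it is judged (in metres and radians):
On the way, in this order (a step that is already met when the one before it is completed fails the run):
1. the pin is through fork and lug with its collar against the fork, the ram still up, and the fingers have let go of the pin (((distance between pin_collar and fork_left below 0.006 m and distance between pin_tip and fork_right below 0.015 m) or (distance between pin_collar and fork_right below 0.006 m and distance between pin_tip and fork_left below 0.015 m)) and value of joint ram below 0.004 m and contact force between the fingers and pin below 0.1 N), for 0.2 s.
2. the handle presses the ram past the second stop (value of joint ram above 0.021 m).
At the end, for the whole second after the job is handed in: The ram stays in the third groove (stroke 24.5 to 30.8 mm), held there by fingers pressing on the handle (over 2 N), the load passing through the pin (over 4 N); the pin is still home (collar within 6 mm of one hole mouth, tip within 15 mm of the other) and not touched (value of joint ram between 0.0245 and 0.0308 m and ((distance between pin_collar and fork_left below 0.006 m and distance between pin_tip and fork_right below 0.015 m) or (distance between pin_collar and fork_right below 0.006 m and distance between pin_tip and fork_left below 0.015 m)) and contact force between the fingers and lever above 2 N and contact force between pin and lever above 4 N and contact force between the fingers and pin below 0.1 N); the arm keeps its last pose, push and grip.
It fails at once if the ram is pressed past the third stop, over the fourth ridge (stroke over 33 mm) (value of joint ram above 0.033 m).
It fails at once if a bystander is pushed more than 40 mm or tipped over (distance of any of salt, pepper, shaker, spice, tumbler, garlic, tin from where it was at the start of the episode above 0.04 m or angle between any of salt, pepper, shaker, spice, tumbler, garlic, tin's own z axis and vertical above 0.5 rad).
It also fails if it takes over 67 s, if anything falls off the work surface, if the arm or the gripper's body presses on something with over 40 N, if the wrist force passes 120 N, or if a joint passes its speed limit or range.

### The arm

A 6-joint arm with a two-finger parallel gripper is mounted at the origin on a cart in front of the work surface, level with it; the furniture and walls round the work are solid. World frame = base frame: x ahead of the robot, y to its left, z up, the work surface at z = 0. Lengths are in m, angles in degrees, forces in N, time in s.
With the tool pointing down it reaches from about 0.35 to 0.775 m from the base axis. Payload 7.3 kg.
Tool frame: the origin (TCP) lies between the finger pads; the fingertips stand 8 mm ahead of it and the grasp point (between the pads) lies 11 mm behind it; z points along the fingers, y is the line along which they close (so a half turn about z gives the same grasp; the last joint's range is limited). The gripper opens to 92 mm and grips with 3 to 60 N. Pads are 19 mm wide; open, the fingers measure 130 mm over their backs; the gripper's body (75 mm by 190 mm) begins 47 mm behind the grasp point.
Start: joints at [-83.595, 19.595, 87.324, -0, 73.075, -8.365], TCP at [0.134, -0.508, 0.235] pointing down, gripper open.
Joint ranges: [-145.02, 145.02], [-44.19, 115.74], [2.07, 154.8], [-57.11, 237.11], [16.16, 152.29], [-177.93, 177.93]. Speed limits (degrees/s): [147.25, 147.25, 180, 180, 180, 180].

### API

Orientations are given as a 3x3 rotation matrix whose columns are the frame's x, y, z axes.
In Python, from bench import ctrl, viewer, monitor gives the robot as it stands (ctrl), with the cameras (viewer) and the readings (monitor).
- The arm moves only by the shell command python3 shift.py [OPENING] [FORCE], which reads ROWS from standard input. ROWS is a JSON object whose key "deltas" holds a list of rows, 1 to 10 of them, each of 4 numbers: dx, dy, dz in m, then a turn about the tool's z in degrees; each row is the pose to reach, as a shift and turn from the pose commanded when the command began, along the tool's axes at that moment; what a row does not reach only later rows make up. A row lasts 1/12 s, in which the tool goes at most 0.0417 m and 7.16 degrees, less where a joint would pass 70% of its speed; a pose out of reach is approached as far as the arm can. OPENING is the finger opening in m, set as the command begins (- or left out keeps the last). The fingers move at their own pace and stop on an object; FORCE is the grip in N (left out, the last holds). Time passes only in rows, so rows that do not move let the fingers close. It prints the time, the measured TCP pose, the force, the opening and the grip force at its end. Input that does not fit is refused with a message, and nothing moves.
- monitor.get_state(): the state, without advancing time (a new reading comes with each control period).
- viewer.camera(name): name is "side" or "top" or "wrist"; returns (picture, depth): 384x512x3 uint8, red, green, blue; 384x512 float32, m along the optical axis (not along the pixel's ray), 0 where there is no reading.
- viewer.camera_params(name): a dict with "fx", "fy", "cx", "cy" (pixels), "cam_to_world" (4x4, takes a point from camera to world coordinates). Camera axes: x right, y up, looking along -z (the intrinsics and any distortion apply to the point x, -y, -z); pixel columns grow to the right and rows downward; lengths in m; the calibration is good to about 2 mm. The wrist camera is an equidistant fisheye: a pixel r from the principal point sees the ray r / f radians off the axis. A picture is of the moment at which its call begins: read the wrist's pose just before it. camera_params takes no time and is no camera call; for the wrist camera it gives the pose at the moment of the call.
- ctrl.hand_in(): hands the job in; it is judged then, once.
The state is a dict: "t": time; "joints": joint angles; "dq": joint speeds; "tau": joint torques, N m; "position": TCP position; "eef_rot": TCP orientation; "ft_force": force on the tool from outside, world axes, zero at the start; "moment": the same for the moment, N m; "width": finger opening in m; "finger_force": force on a finger pad.
Only numpy, scipy, OpenCV 4.12 (cv2) and the standard library are available. Lean on these libraries where they do the work, as an engineer would, in place of code of your own. Each camera call takes 0.05 s, during which the arm holds its last target. There are 200 camera calls.

## Working session

There is one attempt and no reset: what is moved stays moved. The work goes in short steps, Python scripts to look and compute and a shell command to move; the robot and the scene stay as the last step left them, time stands still between calls to the robot, and variables do not carry over. Pictures are saved under pics/ and viewed, at most 10 in all, crops included, and the job is handed in when it is done.

```bash
ls; mkdir -p pics
python3 - <<'E'
from bench import ctrl, viewer, monitor
import cv2,numpy as np
s=monitor.get_state();print(s['t'],s['position'],np.round(s['eef_rot'],3),s['width'])
for n in['side','top','wrist']:
    p=viewer.camera_params(n);print(n,{k:np.round(v,3).tolist() if k=='cam_to_world' else v for k,v in p.items()})
    im,d=viewer.camera(n);cv2.imwrite(f'pics/{n}0.png',im[:,:,::-1]);np.savez(f'pics/{n}0.npz',im=im,d=d)
a=[cv2.imread(f'pics/{n}0.png') for n in['side','top']]
E
```

```text
bench.py
pics
shift.py
0.0 [ 0.13380451 -0.50724815  0.23405185] [[ 0.967  0.255 -0.   ]
 [ 0.255 -0.967  0.002]
 [ 0.    -0.002 -1.   ]] 0.09175238552727182
side {'fx': 442.1943314094765, 'fy': 442.1943314094765, 'cx': 255.2844806057034, 'cy': 184.36880544482284, 'cam_to_world': [[-0.986, 0.111, -0.127, 0.38], [-0.168, -0.731, 0.661, 0.972], [-0.02, 0.673, 0.739, 1.133], [0.0, 0.0, 0.0, 1.0]]}
top {'fx': 444.7752609580348, 'fy': 444.7752609580348, 'cx': 255.1291427384653, 'cy': 193.81228214700033, 'cam_to_world': [[0.232, 0.948, -0.22, 0.238], [-0.973, 0.227, -0.048, 0.042], [0.004, 0.225, 0.974, 1.546], [0.0, 0.0, 0.0, 1.0]]}
wrist {'fx': 297.3186396354542, 'fy': 297.3186396354542, 'cx': 257.9662148616323, 'cy': 191.10987851779322, 'cam_to_world': [[0.255, 0.934, 0.25, 0.2], [-0.967, 0.247, 0.063, -0.49], [-0.002, -0.258, 0.966, 0.384], [0.0, 0.0, 0.0, 1.0]]}
```

View pics/side0.png

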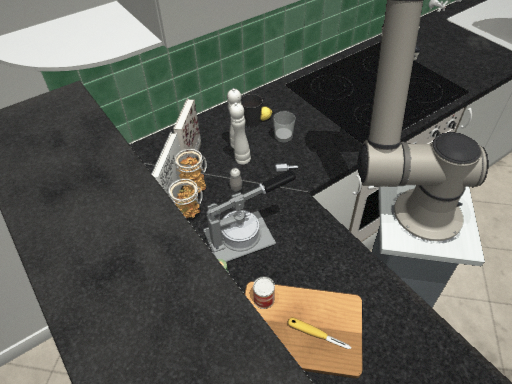

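View pics/top0.png

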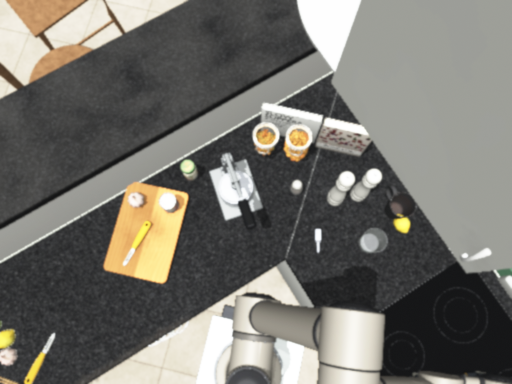

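Side: pin near (287,167), press ram near (240,205). Top: pin near (318,240), press near (240,190), with a second dark streak by the handle that may be its shadow. I'll zoom in on both.

Run:
```python
import cv2,numpy as np
t=cv2.imread('pics/top0.png')[145:255,205:335];s=cv2.imread('pics/side0.png')[155:265,195:325]
r=lambda a:cv2.resize(a,None,fx=5,fy=5,interpolation=cv2.INTER_CUBIC)
a=np.vstack([r(t)]);cv2.imwrite('pics/ztop.png',a);cv2.imwrite('pics/zside.png',r(s))
```

```text
(no output)
```

View pics/ztop.png

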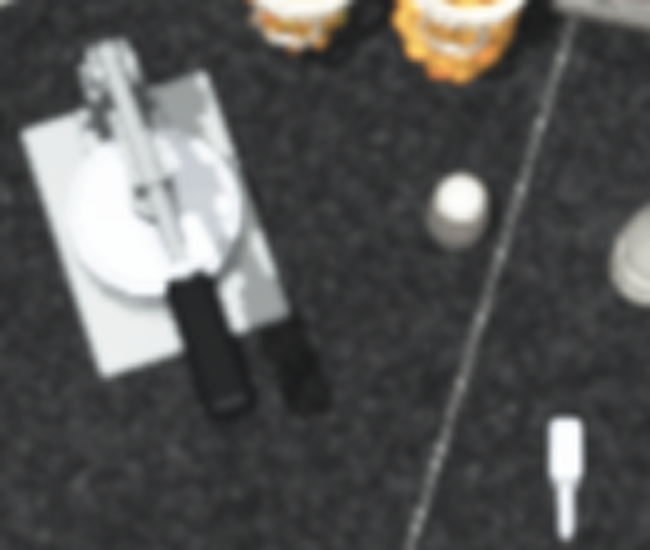

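View pics/zside.png

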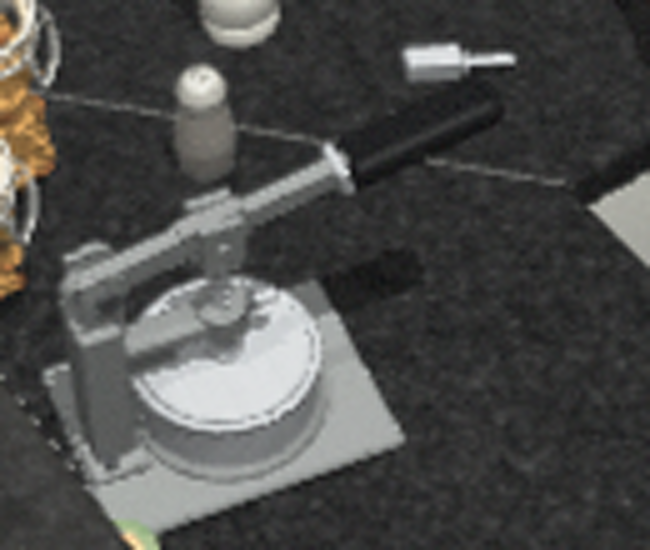

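```bash
cat > h.py <<'E'
import numpy as np,cv2
from bench import ctrl, viewer, monitor
def ray(n,uv,P=None):
    P=P or viewer.camera_params(n);M=np.array(P['cam_to_world'])
    x=(uv[0]-P['cx'])/P['fx'];y=(uv[1]-P['cy'])/P['fy']
    if n=='wrist':
        r=np.hypot(x,y);k=np.tan(r)/r if r>0 else 1;x*=k;y*=k
    d=M[:3,:3]@np.array([x,-y,-1.]);return M[:3,3],d
def onz(n,uv,z,P=None):
    o,d=ray(n,uv,P);return o+d*(z-o[2])/d[2]
def tri(*rays):
    A=0;b=0
    for o,d in rays:
        d=d/np.linalg.norm(d);Q=np.eye(3)-np.outer(d,d);A=A+Q;b=b+Q@o
    p=np.linalg.solve(A,b);return p,[np.linalg.norm(np.cross(p-o,d/np.linalg.norm(d))) for o,d in rays]
E
python3 - <<'E'
from h import *
np.set_printoptions(precision=4,suppress=True)
T=lambda u,v:(205+(u-2)/5,145+(v-2)/5);S=lambda u,v:(195+(u-2)/5,155+(v-2)/5)
c=[onz('top',T(*p),.016) for p in[(22,130),(205,70),(288,310),(105,378)]]
print('base corners',np.array(c))
for a,b in[(0,1),(0,3),(1,2),(3,2)]:
    e=c[b]-c[a];print(a,b,np.linalg.norm(e),np.degrees(np.arctan2(e[1],e[0])))
print('side corner fr',onz('side',S(403,437),.016))
for nm,t,s in[('pin grip back',(566,418),(406,62)),('pin collar/shoulder',(565,478),(461,62)),('tip',(567,540),(515,60)),('grip front end top',(232,408),(497,105)),('grip root',(188,278),(345,165)),('shaker top',(460,196),(201,80)),('fork',(148,190),(222,195))]:
    print(nm,tri(ray('top',T(*t)),ray('side',S(*s))))
# pin mask
for n,box,z in[('top',(300,215,335,260),.012),('side',(270,155,305,178),.012)]:
    f=np.load(f'pics/{n}0.npz');im=f['im'];x0,y0,x1,y1=box
    m=(im[y0:y1,x0:x1].min(2)>130).astype(np.uint8)
    k,l,st,ce=cv2.connectedComponentsWithStats(m);i=1+st[1:,4].argmax()
    ys,xs=np.nonzero(l==i);P=np.array([onz(n,(x+x0,y+y0),z) for x,y in zip(xs,ys)])[:,:2]
    mu=P.mean(0);u=np.linalg.svd(P-mu)[2][0];pr=(P-mu)@u;print(n,len(P),'mean',mu,'dir',u,np.degrees(np.arctan2(u[1],u[0])),'ends',mu+u*pr.min(),mu+u*pr.max())
E
```

```text
base corners [[0.6273 0.2979 0.016 ]
 [0.7014 0.1814 0.016 ]
 [0.5439 0.0831 0.016 ]
 [0.4672 0.196  0.016 ]]
0 1 0.1380633882394554 -57.553331199980526
0 3 0.1897563799361874 -147.5143512151236
1 2 0.18560585247503722 -148.0142742749897
3 2 0.13650440943263664 -55.808434135128564
side corner fr [0.4728 0.1986 0.016 ]
pin grip back (array([ 0.5152, -0.1224,  0.013 ]), [np.float64(0.00011820147728590293), np.float64(0.00011820147728603509)])
pin collar/shoulder (array([ 0.4757, -0.1306,  0.0102]), [np.float64(0.0013319481926246906), np.float64(0.0013319481926247596)])
tip (array([ 0.4363, -0.1411,  0.0069]), [np.float64(0.003178655660875816), np.float64(0.0031786556608758756)])
grip front end top (array([0.4366, 0.0972, 0.211 ]), [np.float64(0.001451352440358253), np.float64(0.0014513524403583747)])
grip root (array([0.5147, 0.1433, 0.1959]), [np.float64(0.0015295549752465528), np.float64(0.001529554975246827)])
shaker top (array([ 0.6359, -0.0142,  0.0858]), [np.float64(0.0019859829994978008), np.float64(0.0019859829994977947)])
fork (array([0.5709, 0.1808, 0.1995]), [np.float64(0.009360927064577893), np.float64(0.009360927064578087)])
top 127 mean [ 0.4811 -0.1296] dir [-0.982 -0.189] -169.1048665457514 ends [ 0.516  -0.1229] [ 0.4341 -0.1387]
side 71 mean [ 0.4857 -0.1327] dir [-0.9956 -0.0933] -174.647666051895 ends [ 0.5157 -0.1299] [ 0.4413 -0.1368]
```

Run:
```python
from h import *
np.set_printoptions(precision=4,suppress=True)
for nm,uv,z in[('mill1',(346,178),.26),('mill2',(374,176),.26),('tumbler',(373,240),.09),('jarA',(264,138),.12),('jarB',(297,137),.12),('spice',(189,169),.106)]:
    print(nm,onz('top',uv,z), 'depth pt',end=' ')
    d=np.load('pics/top0.npz')['d'][uv[1],uv[0]];o,r=ray('top',uv);print(o+r*d)
s=monitor.get_state();R=np.array(s['eef_rot']);p=np.array(s['position'])
print('tool shift to above pin',R.T@(np.array([.4985,-.126,.2])-p),R.T@(np.array([.4985,-.126,.13])-p))
```

```text
mill1 [ 0.6386 -0.1475  0.26  ] depth pt [ 0.642  -0.1492  0.2491]
mill2 [ 0.6644 -0.2281  0.26  ] depth pt [ 0.6683 -0.2306  0.248 ]
tumbler [ 0.505  -0.2985  0.09  ] depth pt [ 0.5192 -0.3165  0.013 ]
jarA [0.7553 0.1286 0.12  ] depth pt [0.7643 0.1301 0.0953]
jarB [0.785  0.0206 0.12  ] depth pt [0.7861 0.0205 0.1171]
spice [0.5941 0.3497 0.106 ] depth pt [0.5939 0.3495 0.1069]
tool shift to above pin [ 0.4498 -0.2757  0.0346] [ 0.4498 -0.2756  0.1046]
```

```bash
echo '{"deltas":[[0.3,-0.184,0,2.5],[0.3,-0.184,0,2.5],[0.3,-0.184,0,2.5],[0.3,-0.184,0,2.5],[0.3,-0.184,0,2.5],[0.3,-0.184,0,2.5],[0.3,-0.184,0,2.5],[0.3,-0.184,0,2.5],[0.3,-0.184,0,2.5],[0.3,-0.184,0,2.5]]}' | python3 shift.py 0.05; echo '{"deltas":[[0.15,-0.092,0.1,0],[0.15,-0.092,0.1,0],[0.15,-0.092,0.1,0],[0.15,-0.092,0.1,0],[0.15,-0.092,0.1,0],[0.15,-0.092,0.1,0],[0.15,-0.092,0.1,0],[0.15,-0.092,0.1,0]]}' | python3 shift.py
python3 - <<'E'
from h import *
P=viewer.camera_params('wrist');im,d=viewer.camera('wrist');cv2.imwrite('pics/w1.png',im[:,:,::-1])
import pickle;pickle.dump((P,im,d,monitor.get_state()),open('pics/w1.pkl','wb'))
E
```

```text
t: 0.98
position: [0.379, -0.2503, 0.2346]
eef_rot: [[0.976, 0.217, 0.001], [0.217, -0.976, 0.001], [0.001, -0.001, -1.0]]
ft_force: [-0.5, -1.0, 0.7]
width: 0.0502
finger_force: 0.0
t: 1.65
position: [0.5036, -0.1324, 0.1347]
eef_rot: [[0.977, 0.212, -0.001], [0.212, -0.977, -0.0], [-0.001, 0.0, -1.0]]
ft_force: [1.4, -0.1, 0.2]
width: 0.0498
finger_force: 0.0
```

View pics/w1.png

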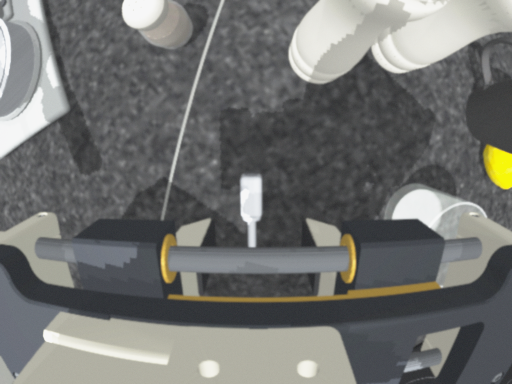

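The wrist view shows the pin grip at about (251,197), with its shank running down to (251,243) between the finger tips. Next I'll measure it from a mask.

Run:
```python
from h import *
import pickle
np.set_printoptions(precision=4,suppress=True)
P,im,d,s=pickle.load(open('pics/w1.pkl','rb'))
x0,y0,x1,y1=225,165,275,244
m=(im[y0:y1,x0:x1].min(2)>140).astype(np.uint8)
k,l,st,ce=cv2.connectedComponentsWithStats(m);i=1+st[1:,4].argmax();print(st[i])
l=(l==i)
for y in range(y0,y1,6):
    xs=np.nonzero(l[y-y0])[0]
    if len(xs):
        a,b=onz('wrist',(xs[0]+x0-.5,y),.01,P),onz('wrist',(xs[-1]+x0+.5,y),.01,P);print(y,xs[0]+x0,xs[-1]+x0,(a+b)[:2]/2,np.linalg.norm(a-b))
ys=np.nonzero(l)[0];print('back at z.02',onz('wrist',(251,ys.min()+y0),.02,P),'depth',[ (lambda o,r:(o+r*d[y,251]))(*ray('wrist',(251,y),P)) for y in(185,200,210)])
print(s['position'])
# two-view height: wrist grip back-top vs top view
T=lambda u,v:(205+(u-2)/5,145+(v-2)/5)
print('tri back top edge',tri(ray('wrist',(251,ys.min()+y0),P),ray('top',T(566,418))))
```

```text
[  15   10   22   69 1155]
177 241 260 [ 0.5112 -0.1228] 0.018874304353914604
183 240 261 [ 0.5056 -0.124 ] 0.02086445748667798
189 241 261 [ 0.4999 -0.1257] 0.020016443174030018
195 240 261 [ 0.494  -0.1264] 0.021086888383774312
201 240 261 [ 0.4881 -0.1277] 0.021208625114976128
207 240 261 [ 0.4822 -0.1289] 0.021337672041939728
213 240 261 [ 0.4761 -0.1302] 0.02147427541009205
219 242 259 [ 0.47   -0.1315] 0.01768527414506935
225 248 255 [ 0.464  -0.1337] 0.007912203292336106
231 248 255 [ 0.4577 -0.1351] 0.007970663729994429
237 248 255 [ 0.4513 -0.1364] 0.008032307169502786
243 248 255 [ 0.4448 -0.1378] 0.008097267278718763
back at z.02 [ 0.5153 -0.1227  0.02  ] depth [array([ 0.5063, -0.1246,  0.0202]), array([ 0.4921, -0.1276,  0.0199]), array([ 0.4822, -0.1296,  0.0189])]
[ 0.5037 -0.1328  0.1352]
tri back top edge (array([ 0.5145, -0.1224,  0.0156]), [np.float64(0.0003272117445905205), np.float64(0.0003272117445905633)])
```

```bash
echo '{"deltas":[[-0.0076,-0.0083,0.03,-0.5],[-0.0076,-0.0083,0.06,-0.5],[-0.0076,-0.0083,0.09,-0.5],[-0.0076,-0.0083,0.11,-0.5],[-0.0076,-0.0083,0.12,-0.5],[-0.0076,-0.0083,0.1242,-0.5],[-0.0076,-0.0083,0.1242,-0.5],[-0.0076,-0.0083,0.1242,-0.5]]}' | python3 shift.py 0.05; echo '{"deltas":[[0,0,0,0],[0,0,0,0],[0,0,0,0],[0,0,0,0],[0,0,0,0],[0,0,0,0]]}' | python3 shift.py 0.0 35
```

```text
t: 2.37
position: [0.4956, -0.1258, 0.0117]
eef_rot: [[0.975, 0.22, 0.002], [0.22, -0.975, -0.001], [0.002, 0.001, -1.0]]
ft_force: [0.9, 0.7, 0.2]
width: 0.0499
finger_force: 0.0
t: 2.87
position: [0.4952, -0.1252, 0.0109]
eef_rot: [[0.975, 0.221, 0.001], [0.221, -0.975, -0.001], [0.001, 0.001, -1.0]]
ft_force: [-0.3, -1.2, 3.5]
width: 0.0196
finger_force: 35.0
```

```bash
echo '{"deltas":[[0,0,-0.03,0],[0,0,-0.07,0],[0,0,-0.11,0],[0,0,-0.15,0],[0,0,-0.17,0],[0,0,-0.17,0]]}' | python3 shift.py; echo '{"deltas":[[0.02,-0.03,0,7],[0.04,-0.06,0,14],[0.06,-0.09,0,21],[0.08,-0.115,0,28],[0.11,-0.135,0,35],[0.13,-0.155,0,42],[0.15,-0.17,0,49],[0.17,-0.18,0,56],[0.188,-0.186,0,63],[0.188,-0.186,0,70.1]]}' | python3 shift.py; echo '{"deltas":[[0,0,0,0.4],[0,0,0,0.4],[0,0,0,0.4]]}' | python3 shift.py
python3 - <<'E'
from h import *
import pickle
D={}
for n in['wrist','side','top']:
    P=viewer.camera_params(n);im,d=viewer.camera(n);D[n]=(P,im,d)
    cv2.imwrite(f'pics/{n}2.png',im[:,:,::-1])
D['s']=monitor.get_state();pickle.dump(D,open('pics/p2.pkl','wb'));print(D['s']['position'],D['s']['width'])
a=cv2.resize(D['side'][1][140:240,190:290,::-1],(400,400),interpolation=cv2.INTER_CUBIC)
b=cv2.resize(D['top'][1][140:240,200:300,::-1],(400,400),interpolation=cv2.INTER_CUBIC)
cv2.imwrite('pics/c2.png',np.hstack([a,b]))
E
```

```text
t: 3.37
position: [0.4972, -0.1258, 0.1855]
eef_rot: [[0.975, 0.221, 0.009], [0.221, -0.975, -0.004], [0.008, 0.006, -1.0]]
ft_force: [-0.2, 0.5, -1.2]
width: 0.0201
finger_force: 35.0
t: 4.2
position: [0.6385, 0.1003, 0.178]
eef_rot: [[0.541, -0.841, -0.001], [-0.841, -0.541, 0.001], [-0.001, 0.001, -1.0]]
ft_force: [-0.8, 0.2, -1.1]
width: 0.0197
finger_force: 35.0
t: 4.45
position: [0.6364, 0.0977, 0.1795]
eef_rot: [[0.541, -0.841, -0.002], [-0.841, -0.541, -0.0], [-0.001, 0.002, -1.0]]
ft_force: [0.2, 0.7, -1.9]
width: 0.02
finger_force: 35.0
[0.63679076 0.09755423 0.1804794 ] 0.019595936972706868
```

View pics/wrist2.png

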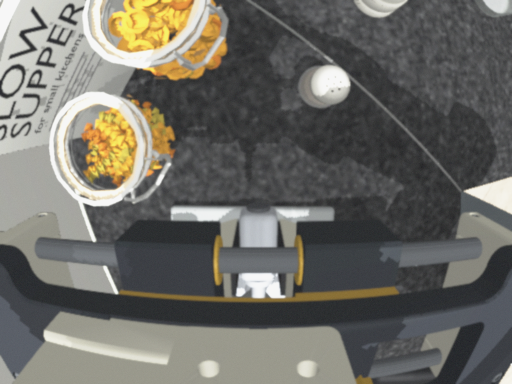

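View pics/c2.png

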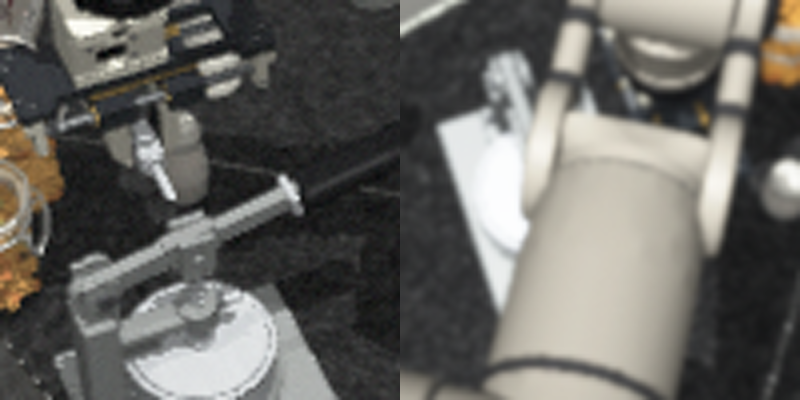

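Side crop: pin tip at about (172,198), i.e. full-frame (233,189). The fork with its left hole is near full-frame (240,206). The arm blocks the top view. I'll refine the fork position from the initial depth clouds.

Run:
```python
from h import *
import pickle
np.set_printoptions(precision=4,suppress=True)
a=np.radians(32.3);o=np.array([.5808,.1869,0]);R=np.array([[np.cos(a),-np.sin(a),0],[np.sin(a),np.cos(a),0],[0,0,1]])
def cloud(n,d,P,box):
    M=np.array(P['cam_to_world']);v,u=np.mgrid[box[1]:box[3],box[0]:box[2]];z=d[box[1]:box[3],box[0]:box[2]]
    p=np.stack([(u-P['cx'])/P['fx']*z,-(v-P['cy'])/P['fy']*z,-z],-1)@M[:3,:3].T+M[:3,3]
    return (p-o)@R,u,v
def proj(n,p,P):
    M=np.array(P['cam_to_world']);q=M[:3,:3].T@(np.array(p)-M[:3,3]);return P['cx']-P['fx']*q[0]/q[2],P['cy']+P['fy']*q[1]/q[2]
C={}
for n,b in[('side',(195,180,275,265)),('top',(205,145,275,235))]:
    P=viewer.camera_params(n);C[n]=cloud(n,np.load(f'pics/{n}0.npz')['d'],P,b)[0].reshape(-1,3)
def sel(c,x,y,z):return c[(c[:,0]>x[0])&(c[:,0]<x[1])&(c[:,1]>y[0])&(c[:,1]<y[1])&(c[:,2]>z[0])&(c[:,2]<z[1])]
for n in C:
    c=C[n]
    for nm,q in[('grip',((-.19,-.09),(-.04,.04),(.15,.26))),('bar front',((-.075,-.03),(-.03,.03),(.13,.26))),('fork',((-.025,.025),(-.03,.03),(.165,.21))),('col top',((.05,.11),(-.03,.03),(.15,.2))),('mould',((-.07,.07),(-.07,.07),(.06,.075))),('base',((-.1,.12),(-.09,.09),(.01,.02)))]:
        s=sel(c,*q)
        if len(s):print(n,nm,len(s),'med',np.median(s,0),'lo',np.percentile(s,3,axis=0),'hi',np.percentile(s,97,axis=0))
# fork left cheek face
s=sel(C['side'],(-.03,.03),(.005,.03),(.164,.2));print(s[np.argsort(s[:,2])])
D=pickle.load(open('pics/p2.pkl','rb'));st=D['s'];E=np.array(st['eef_rot']);p=np.array(st['position'])
tip=p-.062*E[:,0];print('tip',tip,'press',(tip-o)@R,'proj',proj('side',tip,D['side'][0]),'fork_left proj',proj('side',o+R@[0,.0135,.18],D['side'][0]))
```

```text
side grip 67 med [-0.0974  0.0065  0.2094] lo [-0.1079 -0.0131  0.1971] hi [-0.0903  0.0165  0.2145]
side bar front 115 med [-0.0547  0.0038  0.1977] lo [-0.0735 -0.0071  0.1835] hi [-0.0324  0.0118  0.2063]
side fork 199 med [0.0031 0.0048 0.1895] lo [-0.0213 -0.0119  0.1661] hi [0.0222 0.0148 0.197 ]
side col top 194 med [0.0754 0.0064 0.1763] lo [ 0.0523 -0.0108  0.1539] hi [0.0935 0.0171 0.1864]
side mould 683 med [0.0032 0.0171 0.0676] lo [-0.0482 -0.0498  0.063 ] hi [0.0543 0.0529 0.0732]
side base 754 med [-0.0159  0.0449  0.0159] lo [-0.0836 -0.06    0.0112] hi [0.1005 0.0693 0.0197]
top grip 293 med [-0.1337 -0.0003  0.2167] lo [-0.1716 -0.0162  0.2052] hi [-0.0931  0.0151  0.2265]
top bar front 61 med [-0.0558 -0.0003  0.2017] lo [-0.0741 -0.0089  0.1927] hi [-0.0326  0.0076  0.2071]
top fork 107 med [-0.0028 -0.0002  0.1926] lo [-0.0208 -0.013   0.169 ] hi [0.0212 0.0122 0.1997]
top col top 100 med [ 0.0698 -0.0002  0.1774] lo [ 0.0552 -0.016   0.1608] hi [0.0892 0.0149 0.1871]
top mould 619 med [-0.0035  0.0121  0.0681] lo [-0.0467 -0.0519  0.0619] hi [0.0489 0.0507 0.073
[... 2524 characters left out ...]
.1936]
 [-0.0016  0.0082  0.1937]
 [-0.0026  0.0134  0.1945]
 [-0.0117  0.0055  0.1947]
 [ 0.0141  0.0103  0.1947]
 [ 0.0103  0.0081  0.1949]
 [-0.0037  0.0105  0.1951]
 [-0.0025  0.006   0.1951]
 [-0.0088  0.0129  0.1953]
 [ 0.0028  0.0121  0.1956]
 [-0.0075  0.0086  0.1957]
 [ 0.0003  0.0133  0.1957]
 [-0.0087  0.0055  0.196 ]
 [ 0.0055  0.0113  0.196 ]
 [ 0.0158  0.015   0.1964]
 [-0.0267  0.0058  0.1966]
 [ 0.0121  0.0131  0.1968]
 [ 0.0097  0.0148  0.1975]
 [-0.012   0.0051  0.1984]]
tip [0.6033 0.1498 0.1805] press [-0.0008 -0.0434  0.1805] proj (np.float64(233.45887918587295), np.float64(189.5526392388447)) fork_left proj (np.float64(240.38976821502493), np.float64(203.6450405711974))
```

Side and top disagree by about 3 mm along the press's x. I'll raise the hand and look down at the fork with the wrist camera to settle it.

```bash
echo '{"deltas":[[0,0,-0.04,0],[0,0,-0.08,0],[-0.02,0,-0.12,0],[-0.06,0,-0.14,0],[-0.1,0,-0.14,0],[-0.14,0,-0.14,0],[-0.145,0,-0.14,0],[-0.145,0,-0.14,0],[-0.145,0,-0.14,0]]}' | python3 shift.py
python3 - <<'E'
from h import *
import pickle
s=monitor.get_state();P=viewer.camera_params('wrist');im,d=viewer.camera('wrist')
pickle.dump((P,im,d,s),open('pics/w3.pkl','wb'));print(s['position'],s['dq'])
cv2.imwrite('pics/w3.png',cv2.resize(im[60:260,130:390,::-1],None,fx=3,fy=3,interpolation=cv2.INTER_CUBIC))
E
```

```text
t: 5.35
position: [0.559, 0.2199, 0.3207]
eef_rot: [[0.54, -0.842, 0.001], [-0.842, -0.54, -0.001], [0.001, -0.0, -1.0]]
ft_force: [-0.0, -0.4, -1.5]
width: 0.0196
finger_force: 35.0
[0.55898407 0.21994936 0.32068741] [-1.90949138  0.90987972 -0.55961094 -0.10992996  0.06424425  0.17599831]
```

View pics/w3.png

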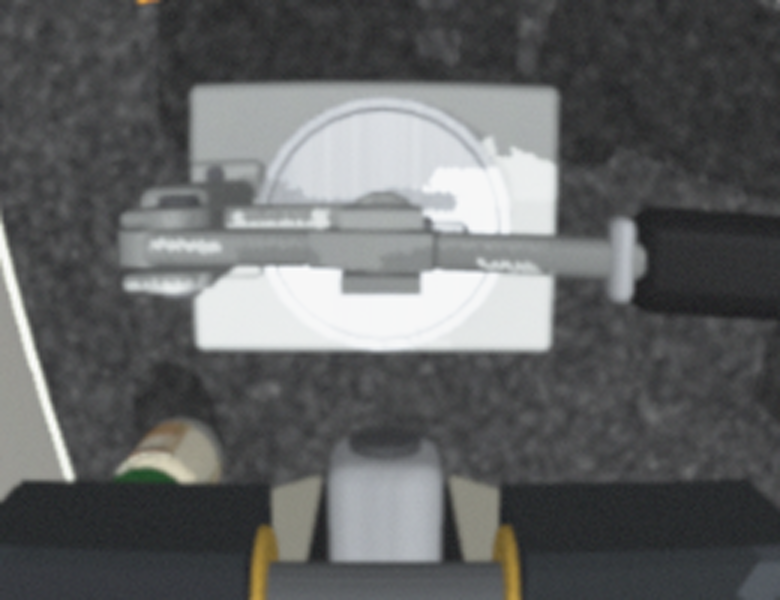

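The wrist crop shows the fork under the hand: near cheek columns 342–420 at rows 272–293, far cheek columns 328–422 near row 207. Base corners are at (191,85), (559,88), (551,350) and (198,350).

Run:
```python
from h import *
import pickle
np.set_printoptions(precision=4,suppress=True)
P,im,d,s=pickle.load(open('pics/w3.pkl','rb'))
W=lambda c,r:(130+(c-1)/3,60+(r-1)/3)
c=np.array([onz('wrist',W(*p),.016,P) for p in[(191,85),(559,88),(551,350),(198,350)]])
print(c[:,:2]); m=c.mean(0)
e1=c[1]-c[0];e2=c[2]-c[3];ang=[np.degrees(np.arctan2(-e[1],-e[0])) for e in(e1,e2)];print('yaw',ang,np.linalg.norm(e1),np.linalg.norm(e2),np.linalg.norm(c[3]-c[0]),np.linalg.norm(c[2]-c[1]))
a=np.radians(32.3);o=np.array([.5808,.1869,0]);R=np.array([[np.cos(a),-np.sin(a),0],[np.sin(a),np.cos(a),0],[0,0,1]])
f=lambda p:(p-o)@R
print('base mid in press',f(m))
for nm,p,z in[('near cheek L',(342,276),.196),('near cheek R',(420,276),.196),('far cheek L',(328,207),.196),('far cheek R',(423,207),.196),('near outer',(381,293),.18),('far outer',(381,206),.196),('mould R',(509,225),.066),('mould top',(385,98),.066),('mould bottom',(385,349),.066),('bar at 560 top edge',(560,238),.2),('bar bot',(560,275),.2),('bar 280 top',(280,230),.19),('bar 280 bot',(280,266),.19)]:
    print(nm,f(onz('wrist',W(*p),z,P)))
M=np.array(P['cam_to_world'])
# depth check along fork top, fisheye depth = along axis
for p in[(350,215),(410,215),(360,283),(400,283),(380,250)]:
    u,v=W(*p);ov,r=ray('wrist',(u,v),P);print(p,f(ov+r*d[int(round(v)),int(round(u))]))
# side hole vs. wrist cheeks: two-view height of cheek top near edge
S=lambda u,v:(195+(u-2)/5,155+(v-2)/5)
print('pose tcp in press',f(np.array(s['position'])),'tool x yaw',np.degrees(np.arctan2(s['eef_rot'][1][0],s['eef_rot'][0][0])))
```

```text
[[0.7016 0.1805]
 [0.5431 0.0814]
 [0.4701 0.1968]
 [0.6268 0.2973]]
yaw [np.float64(32.039737929049096), np.float64(32.651882490735744)] 0.18692590458698438 0.18617067528447862 0.13861900740122243 0.1366242432662221
base mid in press [ 0.005  -0.0007  0.016 ]
near cheek L [0.0128 0.0065 0.196 ]
near cheek R [-0.0114  0.0063  0.196 ]
far cheek L [ 0.017  -0.0149  0.196 ]
far cheek R [-0.012  -0.0151  0.196 ]
near outer [0.0007 0.0141 0.18  ]
far outer [ 0.0008 -0.0153  0.196 ]
mould R [-0.0568 -0.001   0.066 ]
mould top [-0.0001 -0.0578  0.066 ]
mould bottom [-0.0008  0.0572  0.066 ]
bar at 560 top edge [-0.054  -0.0067  0.2   ]
bar bot [-0.0545  0.0048  0.2   ]
bar 280 top [ 0.0326 -0.0075  0.19  ]
bar 280 bot [0.0327 0.004  0.19  ]
(350, 215) [ 0.0104 -0.0123  0.1937]
(410, 215) [-0.0081 -0.0124  0.193 ]
(360, 283) [0.0073 0.009  0.1933]
(400, 283) [-0.0052  0.0088  0.194 ]
(380, 250) [ 0.0011 -0.0012  0.1915]
pose tcp in press [-0.0008  0.0396  0.3207] tool x yaw -57.33509394944376
```

```bash
echo '{"deltas":[[0.04,0,0,0.3],[0.08,0,0,0.3],[0.12,0,0.02,0.3],[0.14,0,0.06,0.3],[0.145,0,0.1,0.3],[0.145,0,0.13,0.3],[0.145,0,0.1397,0.3],[0.145,0,0.1397,0.3],[0.145,0,0.1397,0.3],[0.145,0,0.1397,0.3]]}' | python3 shift.py
cat > pos.py <<'E'
from h import *
np.set_printoptions(precision=4,suppress=True)
a=np.radians(32.35);o=np.array([.5808,.1869,0])+.0006*np.array([np.cos(a),np.sin(a),0]);R=np.array([[np.cos(a),-np.sin(a),0],[np.sin(a),np.cos(a),0],[0,0,1]])
s=monitor.get_state();p=np.array(s['position']);E=np.array(s['eef_rot'])
tip=p-.062*E[:,0]-.001*np.array([0,0,1]);co=p-.026*E[:,0]
print('t',s['t'],'tcp',(p-o)@R,'tip',(tip-o)@R,'collar',(co-o)@R,'yaw',np.degrees(np.arctan2(E[1,0],E[0,0])),'F',np.array(s['ft_force']),s['width'],'dq',np.abs(s['dq']).max())
E
python3 - <<'E'
from h import *
import pickle
P=viewer.camera_params('side');im,d=viewer.camera('side');pickle.dump((P,im,d,monitor.get_state()),open('pics/s4.pkl','wb'))
exec(open('pos.py').read())
# pin tip mask in side view
M=np.array(P['cam_to_world'])
def proj(p):
    q=M[:3,:3].T@(p-M[:3,3]);return np.array([P['cx']-P['fx']*q[0]/q[2],P['cy']+P['fy']*q[1]/q[2]])
for k in(62,50,35,30):print(k,proj(p-k/1000*E[:,0]-np.array([0,0,.001])))
g=im.min(2)[168:196,222:245];print('\n'.join(' '.join(f'{v:3d}' for v in r) for r in g))
E
```

```text
t: 6.23
position: [0.6387, 0.0979, 0.1837]
eef_rot: [[0.534, -0.845, 0.005], [-0.845, -0.534, 0.0], [0.003, -0.004, -1.0]]
ft_force: [0.4, -0.7, -0.5]
width: 0.0196
finger_force: 35.0
t 6.2833 tcp [ 0.0007 -0.1059  0.1839] tip [ 0.0008 -0.0439  0.1827] collar [ 0.0007 -0.0799  0.1838] yaw -57.70617834535652 F [-0.1419 -0.2993 -0.9876] 0.019459450656248347 dq 0.6023976764327865
62 [232.6377 189.1441]
50 [231.1769 186.3044]
35 [229.3748 182.8011]
30 [228.7799 181.6447]
 28  43  70  70  48  21  36  77 110 110 110 115 137 164 140 105  68  56  50  45  44  53  56
 39  77 133 121  82  20  35  77 111 112 112 115 157 202 174 196 113  51  43  42  49  49  50
 79 124 125 131 136  29  28  66 112 109 111 116 134 118 145 141 127  76  47  40  41  43  47
 90 126 127 132 116  67  28  65 112 113 111 115 123 132 154 146 131 106  71  47  48  45  49
 90 124 130 141 138 108  33  63 113 114 110 113 131 158 149 136 125 103  71  44  51  43  53
 94 136 145 200 192 123  67  53 107 111 109 110 127 144 134 121 119 108  55  34  34  32  31
112 190 124 130 132 134 123  59 106 110 112 115 121 127 126 123 119 105  43 
[... 1247 characters left out ...]
 203 205  79  79  80  83  85  80  75  74  50  30  27  31
 30  32  29  24  36  40  35  38  58 101 150  71  78  82  78  82  80  72  47  30  23  30  31
 32  23  25  35  38  52  48  42  48  50  47  64  78  78  80  76  70  50  13  18  23  31  32
 28  35  29  33  41  47  44  45  46  43  49  30  46  55  48  43  23  26  30  24  23  34  36
 31  27  30  29  47  53  49  51  47  49  52  41  37  30  31  36  59  76  77  19  29  33  32
 28  34  29  36  36  53  51  49  49  56  61  54  40  55  79  94 128 172 154  50  41  41  63
 31  35  37  34  30  34  49  52  56  51  65  84  96 133 172 167 168 162 136 125 108  97 143
 24  27  31  30  31  40  49  60  41  57 123 170 170 166 160 137 145 142 171 169 167 156 170
```

```bash
echo '{"deltas":[[-0.01,-0.0003,0,0],[-0.018,-0.0003,0,0],[-0.024,-0.0003,0,0],[-0.024,-0.0003,0,0],[-0.024,-0.0003,0,0]]}' | python3 shift.py ; python3 pos.py
```

```text
t: 6.7
position: [0.6243, 0.1193, 0.1813]
eef_rot: [[0.535, -0.845, 0.001], [-0.845, -0.535, -0.0], [0.0, -0.0, -1.0]]
ft_force: [-0.5, -0.4, -1.2]
width: 0.0197
finger_force: 35.0
t 6.7 tcp [-0.0001 -0.0804  0.1813] tip [-0.0001 -0.0184  0.1803] collar [-0.0001 -0.0544  0.1813] yaw -57.64112777361886 F [-0.4784 -0.4215 -1.2321] 0.01974333632738908 dq 0.9583769597472513
```

```bash
echo '{"deltas":[[-0.003,-0.0003,0,0],[-0.006,-0.0003,0,0],[-0.009,-0.0003,0,0],[-0.012,-0.0003,0,0],[-0.012,-0.0003,0,0],[-0.012,-0.0003,0,0]]}' | python3 shift.py ; python3 pos.py
```

```text
t: 7.2
position: [0.6183, 0.1289, 0.1808]
eef_rot: [[0.534, -0.845, 0.0], [-0.845, -0.534, -0.0], [0.0, 0.0, -1.0]]
ft_force: [0.5, 0.3, -2.0]
width: 0.0198
finger_force: 35.0
t 7.2 tcp [ 0.0001 -0.0691  0.1808] tip [ 0.0001 -0.0071  0.1798] collar [ 0.0001 -0.0431  0.1808] yaw -57.709279763003806 F [ 0.5465  0.2593 -1.9502] 0.019832929743947847 dq 0.34477074844172334
```

Tip is inside the first cheek with no force. Continuing.

```bash
echo '{"deltas":[[-0.003,0,0,0],[-0.006,0,0,0],[-0.009,0,0,0],[-0.012,0,0,0],[-0.012,0,0,0]]}' | python3 shift.py ; echo '{"deltas":[[-0.003,0,0,0],[-0.006,0,0,0],[-0.009,0,0,0],[-0.009,0,0,0]]}' | python3 shift.py ; python3 pos.py
```

```text
t: 7.62
position: [0.6116, 0.1395, 0.1808]
eef_rot: [[0.535, -0.845, -0.0], [-0.845, -0.535, 0.0], [-0.0, 0.0, -1.0]]
ft_force: [-0.3, -0.2, -1.8]
width: 0.0199
finger_force: 35.0
t: 7.95
position: [0.6068, 0.1471, 0.1808]
eef_rot: [[0.534, -0.845, -0.0], [-0.845, -0.534, 0.0], [-0.0, 0.0, -1.0]]
ft_force: [0.4, -0.4, -1.7]
width: 0.0195
finger_force: 35.0
t 7.95 tcp [ 0.0001 -0.0476  0.1808] tip [0.0001 0.0144 0.1798] collar [ 0.0001 -0.0216  0.1808] yaw -57.69756585773256 F [ 0.4243 -0.368  -1.7332] 0.019516590073041636 dq 0.4631353123006533
```

```bash
echo '{"deltas":[[-0.003,0,0,0],[-0.006,0,0,0],[-0.006,0,0,0]]}' | python3 shift.py ; echo '{"deltas":[[-0.001,0,0,0],[-0.002,0,0,0],[-0.002,0,0,0]]}' | python3 shift.py ; python3 pos.py
```

```text
t: 8.2
position: [0.6037, 0.152, 0.1808]
eef_rot: [[0.534, -0.845, -0.0], [-0.845, -0.534, 0.0], [-0.0, 0.0, -1.0]]
ft_force: [0.6, -0.1, -0.6]
width: 0.0196
finger_force: 35.0
t: 8.45
position: [0.6029, 0.1534, 0.1808]
eef_rot: [[0.534, -0.845, 0.0], [-0.845, -0.534, -0.0], [0.0, 0.0, -1.0]]
ft_force: [0.6, -0.7, -1.4]
width: 0.0196
finger_force: 35.0
t 8.45 tcp [ 0.0001 -0.0401  0.1808] tip [0.0002 0.0219 0.1798] collar [ 0.0001 -0.0141  0.1808] yaw -57.719987959007334 F [ 0.582  -0.6663 -1.3618] 0.019560917980186335 dq 0.18601374004321702
```

```bash
echo '{"deltas":[[-0.001,0,0,0],[-0.001,0,0,0]]}' | python3 shift.py ; echo '{"deltas":[[-0.001,0,0,0],[-0.001,0,0,0]]}' | python3 shift.py ; python3 pos.py
```

```text
t: 8.62
position: [0.6027, 0.1536, 0.1809]
eef_rot: [[0.534, -0.846, 0.001], [-0.846, -0.534, -0.001], [0.001, -0.0, -1.0]]
ft_force: [1.2, -2.0, -1.6]
width: 0.0197
finger_force: 35.0
t: 8.78
position: [0.6027, 0.1537, 0.1809]
eef_rot: [[0.534, -0.846, 0.002], [-0.846, -0.534, -0.002], [0.003, -0.0, -1.0]]
ft_force: [3.7, -5.5, -1.9]
width: 0.0201
finger_force: 35.0
t 8.7833 tcp [ 0.0001 -0.0398  0.1809] tip [0.0002 0.0222 0.1797] collar [ 0.0001 -0.0138  0.1808] yaw -57.75338056581567 F [ 3.7111 -5.4773 -1.8741] 0.020066998128082162 dq 0.2367869807466028
```

```bash
echo '{"deltas":[[0,0,0,0],[0.001,0,0,0],[0.002,0,0,0],[0.002,0,0,0],[0.002,0,0,0]]}' | python3 shift.py 0.045; python3 pos.py; echo '{"deltas":[[0,0,-0.02,0],[0,0,-0.05,0],[0,0,-0.09,0],[-0.03,0,-0.12,0],[-0.07,0,-0.14,0],[-0.08,0,-0.14,0],[-0.08,0,-0.14,0],[-0.08,0,-0.14,0]]}' | python3 shift.py
python3 - <<'E'
from h import *
import pickle
P=viewer.camera_params('wrist');im,d=viewer.camera('wrist');pickle.dump((P,im,d),open('pics/w5.pkl','wb'))
cv2.imwrite('pics/w5.png',cv2.resize(im[60:260,130:390,::-1],None,fx=3,fy=3,interpolation=cv2.INTER_CUBIC))
E
python3 pos.py
```

```text
t: 9.2
position: [0.6028, 0.1534, 0.1809]
eef_rot: [[0.534, -0.845, -0.0], [-0.845, -0.534, 0.0], [-0.0, -0.0, -1.0]]
ft_force: [-0.0, -0.3, 0.6]
width: 0.0444
finger_force: 0.0
t 9.2 tcp [ 0.0001 -0.0401  0.1809] tip [0.0002 0.0219 0.1799] collar [ 0.0001 -0.0141  0.1809] yaw -57.718110281327405 F [-0.0255 -0.3155  0.6281] 0.044370559472842123 dq 0.16960463699307335
t: 9.87
position: [0.5598, 0.2213, 0.3203]
eef_rot: [[0.536, -0.845, -0.0], [-0.845, -0.536, -0.001], [0.0, 0.001, -1.0]]
ft_force: [-0.7, -1.3, 0.2]
width: 0.0449
finger_force: 0.0
t 9.9167 tcp [-0.0002  0.0394  0.3196] tip [-0.0001  0.1014  0.3186] collar [-0.0001  0.0654  0.3196] yaw -57.697679616811314 F [ 0.7032 -0.3817 -0.5135] 0.04514637063128768 dq 1.242679492746054
```

View pics/w5.png

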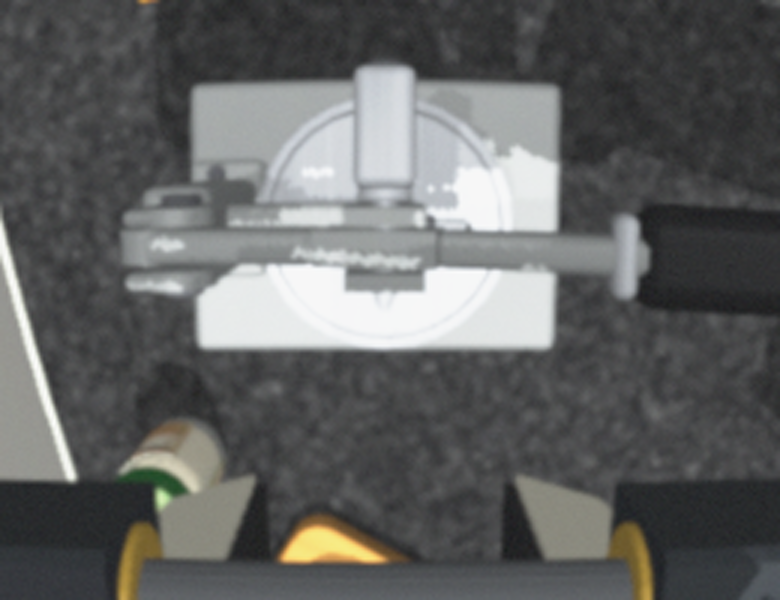

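The pin is through: grip above the fork, collar at the far cheek (385,195), nose just past the near cheek (385,298). Now I'll close the fingers and move over the handle grip.

```bash
echo '{"deltas":[[0.01,0.04,0,0],[0.025,0.08,0,0],[0.04,0.115,0,0],[0.04,0.13,0,0],[0.04,0.13,0.03,0],[0.04,0.13,0.06,0],[0.04,0.13,0.075,0],[0.04,0.13,0.08,0],[0.04,0.13,0.08,0],[0.04,0.13,0.08,0]]}' | python3 shift.py 0 20; python3 pos.py
cat > fork.py <<'E'
# fork/bar height from side depth
import sys
exec(open('pos.py').read())
P=viewer.camera_params('side')
if len(sys.argv)>1: im=np.load('pics/side0.npz');d=im['d'];im=im['im']
else:
    im,d=viewer.camera('side');cv2.imwrite('pics/sidelast.png',im[:,:,::-1])
M=np.array(P['cam_to_world']);v,u=np.mgrid[170:270,190:300];z=d[170:270,190:300]
c=(np.stack([(u-P['cx'])/P['fx']*z,-(v-P['cy'])/P['fy']*z,-z],-1)@M[:3,:3].T+M[:3,3]-o)@R
c=c.reshape(-1,3)
m=(abs(c[:,0]-.003)<.009)&(c[:,1]>.002)&(c[:,1]<.018)&(c[:,2]>.13);print('cheek/lug top z',np.sort(c[m,2])[-12:])
b=(c[:,0]>-.06)&(c[:,0]<-.025)&(abs(c[:,1])<.007)&(c[:,2]>.12);q=np.polyfit(c[b,0],c[b,2],1);print('bar top slope rad',-np.arctan(q[0]),'z at x=-.04',np.polyval(q,-.04),b.sum())
E
python3 fork.py 0|tail -3; python3 fork.py|tail -3
```

```text
t: 10.75
position: [0.4722, 0.1171, 0.2409]
eef_rot: [[0.533, -0.846, -0.0], [-0.846, -0.533, -0.0], [0.0, 0.0, -1.0]]
ft_force: [-0.3, 0.4, 0.4]
width: 0.0002
finger_force: 0.0
t 10.75 tcp [-0.1297 -0.0009  0.2409] tip [-0.1296  0.0611  0.2399] collar [-0.1296  0.0251  0.2409] yaw -57.77777841151642 F [-0.3172  0.4044  0.4338] 0.00024047988466094822 dq 1.275657022425459
cheek/lug top z [0.1928 0.1933 0.1937 0.1945 0.1949 0.1951 0.1951 0.1956 0.1957 0.196
 0.1968 0.1975]
bar top slope rad 0.2234320201064889 z at x=-.04 0.1934906457267187 76
cheek/lug top z [0.1941 0.1943 0.1945 0.1949 0.195  0.1963 0.1965 0.1968 0.1968 0.1976
 0.1976 0.1998]
bar top slope rad 0.156975590297021 z at x=-.04 0.19408844762570127 78
```

```bash
for i in 1; do echo '{"deltas":[[0,0,0.005,0],[0,0,0.01,0],[0,0,0.015,0],[0,0,0.02,0],[0,0,0.02,0]]}' | python3 shift.py|egrep 'pos|ft'; echo '{"deltas":[[0,0,0.005,0],[0,0,0.01,0],[0,0,0.015,0],[0,0,0.015,0]]}' | python3 shift.py|egrep 'pos|ft'; echo '{"deltas":[[0,0,0.005,0],[0,0,0.01,0],[0,0,0.015,0],[0,0,0.015,0]]}' | python3 shift.py|egrep 'pos|ft'; echo '{"deltas":[[0,0,0.005,0],[0,0,0.01,0],[0,0,0.015,0],[0,0,0.015,0]]}' | python3 shift.py|egrep 'pos|ft'; done; python3 fork.py
```

```text
position: [0.4713, 0.1177, 0.2198]
ft_force: [0.4, -0.0, 1.1]
position: [0.4709, 0.1171, 0.2054]
ft_force: [-3.1, -2.3, 4.9]
position: [0.4711, 0.1172, 0.1903]
ft_force: [-2.7, -3.4, 4.7]
position: [0.4711, 0.1172, 0.1756]
ft_force: [-2.8, -3.6, 6.5]
t 12.2167 tcp [-0.1306 -0.0002  0.1756] tip [-0.1305  0.0618  0.1746] collar [-0.1306  0.0258  0.1756] yaw -57.714205226941544 F [-2.8448 -3.588   6.5351] 0.00019848463731167063 dq 0.9547410049354557
cheek/lug top z [0.1776 0.1777 0.1779 0.1786 0.1789 0.1804 0.1804 0.1812 0.1813 0.1818
 0.183  0.1842]
bar top slope rad 0.7263069205651269 z at x=-.04 0.20679694133093143 111
```

```bash
echo '{"deltas":[[0,0,0.005,0],[0,0,0.01,0],[0,0,0.014,0],[0,0,0.014,0],[0,0,0.014,0]]}' | python3 shift.py|egrep 'pos|ft'; echo '{"deltas":[[0,0,0.004,0],[0,0,0.008,0],[0,0,0.012,0],[0,0,0.012,0],[0,0,0.012,0]]}' | python3 shift.py|egrep 'pos|ft';  python3 fork.py; python3 fork.py|tail -3
```

```text
position: [0.4716, 0.1174, 0.1623]
ft_force: [-3.4, -2.8, 8.4]
position: [0.4724, 0.1179, 0.1506]
ft_force: [-1.5, 0.5, 8.0]
t 13.1 tcp [-0.1291 -0.0003  0.1506] tip [-0.129   0.0617  0.1496] collar [-0.1291  0.0257  0.1506] yaw -57.7263531375851 F [-1.4542  0.4619  8.0222] 0.000796817252653823 dq 0.326713723728309
cheek/lug top z [0.1696 0.1697 0.1698 0.1703 0.1708 0.1709 0.1711 0.1713 0.1715 0.1717
 0.1725 0.1725]
bar top slope rad 0.4445561016427835 z at x=-.04 0.18853600489079597 112
cheek/lug top z [0.1697 0.1697 0.17   0.1703 0.1703 0.1714 0.1715 0.1719 0.1723 0.1727
 0.1737 0.1752]
bar top slope rad 0.349000047478098 z at x=-.04 0.18831051916290154 113
```

```bash
for k in 1; do echo '{"deltas":[[0,0,0.002,0],[0,0,0.003,0],[0,0,0.003,0]]}' | python3 shift.py|egrep 'pos|ft';echo '{"deltas":[[0,0,0.002,0],[0,0,0.003,0],[0,0,0.003,0]]}' | python3 shift.py|egrep 'pos|ft';echo '{"deltas":[[0,0,0.002,0],[0,0,0.003,0],[0,0,0.003,0]]}' | python3 shift.py|egrep 'pos|ft'; done;  python3 fork.py; for i in 1 2 3; do python3 fork.py|tail -3|head -2; done
python3 - <<'E'
import cv2
im=cv2.imread('pics/sidelast.png');cv2.imwrite('pics/s7.png',cv2.resize(im[150:270,180:320],None,fx=5,fy=5,interpolation=cv2.INTER_CUBIC))
E
```

```text
position: [0.4727, 0.1181, 0.1479]
ft_force: [-1.6, 0.7, 9.5]
position: [0.473, 0.1183, 0.1449]
ft_force: [0.6, 1.8, 8.0]
position: [0.4733, 0.1185, 0.1421]
ft_force: [0.6, 2.6, 8.4]
t 13.95 tcp [-0.128  -0.0003  0.1421] tip [-0.1279  0.0617  0.141 ] collar [-0.128   0.0257  0.142 ] yaw -57.73738882790159 F [0.6017 2.6332 8.3866] 0.0006005870656762688 dq 0.21471410353618828
cheek/lug top z [0.1667 0.1674 0.1679 0.1679 0.1688 0.169  0.1691 0.1691 0.1692 0.1694
 0.1695 0.1703]
bar top slope rad 0.27168090223375385 z at x=-.04 0.18402274855216125 112
cheek/lug top z [0.1658 0.166  0.1662 0.1664 0.167  0.1676 0.169  0.1694 0.1696 0.1696
 0.1697 0.1698]
cheek/lug top z [0.1682 0.1682 0.1683 0.1688 0.1689 0.1693 0.1693 0.1695 0.1698 0.1708
 0.171  0.1716]
cheek/lug top z [0.1665 0.1667 0.1671 0.1674 0.1676 0.1677 0.1679 0.1683 0.1697 0.1707
 0.1708 0.1714]
```

View pics/s7.png

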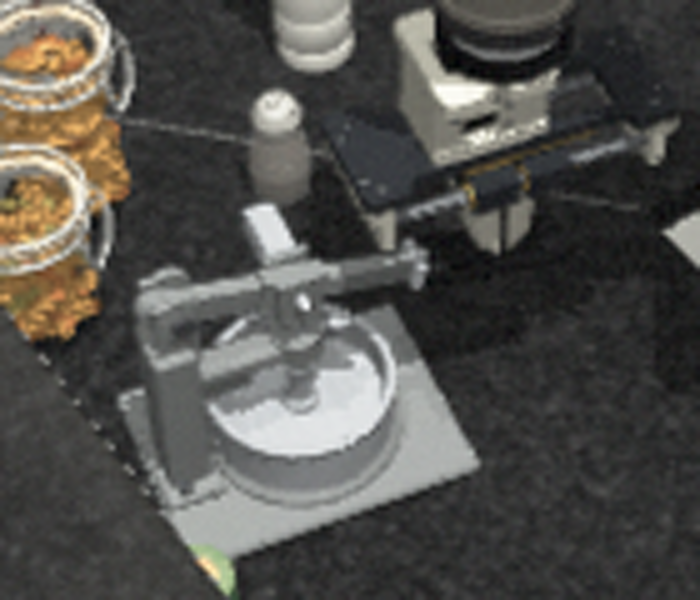

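The side crop shows the fork and bar lowered, with the pin nose at (303,302) and the pin still seated. I'll go a little further and estimate the stroke independently from the nose pixel.

```bash
echo '{"deltas":[[0,0,0.001,0],[0,0,0.002,0],[0,0,0.002,0]]}' | python3 shift.py|egrep 'pos|ft';echo '{"deltas":[[0,0,0.001,0],[0,0,0.002,0],[0,0,0.002,0]]}' | python3 shift.py|egrep 'pos|ft'
cat > nose.py <<'E'
exec(open('pos.py').read())
P=viewer.camera_params('side');M=np.array(P['cam_to_world'])
def proj(p):
    q=M[:3,:3].T@(p-M[:3,3]);return np.array([P['cx']-P['fx']*q[0]/q[2],P['cy']+P['fy']*q[1]/q[2]])
C=[]
for i in range(4):
    im,d=viewer.camera('side');g=im[204:216,235:246].min(2).astype(float);w=np.clip(g-g.max()*.75,0,None)
    k,l,st,ce=cv2.connectedComponentsWithStats((w>0).astype(np.uint8));y,x=np.unravel_index(w.argmax(),w.shape);w*=(l==l[y,x])
    v,u=np.mgrid[204:216,235:246];C.append([(u*w).sum()/w.sum(),(v*w).sum()/w.sum()])
print(np.array(C),g.astype(int))
for s_ in(22,25,27.5,30):print(s_,proj(o+R@[0,.020,.181-s_/1000]))
print('rest hole pred',proj(o+R@[0,.0135,.18]),'obs 239.4 204.0')
E
python3 nose.py
```

```text
position: [0.4736, 0.1186, 0.1402]
ft_force: [1.6, 3.4, 9.3]
position: [0.4739, 0.1187, 0.1384]
ft_force: [1.2, 2.2, 10.1]
t 14.65 tcp [-0.1274 -0.0004  0.1384] tip [-0.1273  0.0616  0.1373] collar [-0.1274  0.0256  0.1384] yaw -57.74098859636757 F [ 1.2233  2.2195 10.1172] 0.00011140886749719914 dq 0.33888680279131794
[[240.4093 210.1814]
 [240.4369 210.1845]
 [240.4038 210.1737]
 [240.4089 210.1576]] [[172 171 170 169 171 170 171 175 171 166 161]
 [170 171 170 169 171 172 169 168 159 125 127]
 [168 174 172 169 168 159 128 122  92  93  99]
 [131 171 159 128 122  87  80  95  93  90  98]
 [ 88 123  92  92 101 115 102  92  91  90  92]
 [ 76  89  92  98 146 206 143  93  92  81  54]
 [ 76  90  94 108 170 224 205  90  91  82  70]
 [ 78  94  92  98 123 190 216  81  94 112 136]
 [ 79  86  95  89  74 104 157 100  93  94 102]
 [ 73  86  93  90  77  81  96  93  93  84  95]
 [ 82  89  93  94  92  79  93  91  96 101 138]
 [ 95  78  83  97  88  84  82  99 108 128 100]]
22 [241.3665 210.0777]
25 [241.4123 210.7439]
27.5 [241.4503 211.2973]
30 [241.4882 211.8491]
rest hole pred [240.1947 203.7097] obs 239.4 204.0
```

```bash
echo '{"deltas":[[0,0,0.001,0],[0,0,0.001,0],[0,0,0.001,0],[0,0,0.001,0],[0,0,0.001,0],[0,0,0.001,0]]}' | python3 shift.py|egrep 'pos|ft'; echo '{"deltas":[[0,0,0,0],[0,0,0,0],[0,0,0,0],[0,0,0,0],[0,0,0,0],[0,0,0,0]]}' | python3 shift.py|egrep 'pos|ft'; python3 pos.py; for i in 1 2 3; do python3 fork.py|tail -3|head -2; done
```

```text
position: [0.4739, 0.1188, 0.1377]
ft_force: [1.5, 4.7, 11.1]
position: [0.4739, 0.1188, 0.1377]
ft_force: [0.5, 4.2, 11.3]
t 15.85 tcp [-0.1273 -0.0004  0.1377] tip [-0.1272  0.0616  0.1366] collar [-0.1273  0.0256  0.1376] yaw -57.7403598301391 F [ 0.5313  4.2273 11.3089] 0.0008178155135480711 dq 0.12580234795564946
cheek/lug top z [0.1658 0.1658 0.1659 0.166  0.1661 0.1661 0.1671 0.1677 0.1677 0.1679
 0.1686 0.1698]
cheek/lug top z [0.1658 0.166  0.1665 0.1669 0.1669 0.1669 0.167  0.1673 0.1677 0.1678
 0.1683 0.1695]
cheek/lug top z [0.1653 0.1656 0.1658 0.1664 0.1668 0.1671 0.1671 0.1677 0.1683 0.1686
 0.1688 0.169 ]
```

```bash
python3 -c "
from bench import ctrl, viewer, monitor;print(ctrl.hand_in())"
```

```text
the job is handed in; nothing more can be done
None
```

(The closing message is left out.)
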